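Push the loaded magazine tray home and swing its gate shut

TASK

One of the two magazine bays has a magazine standing in its pulled-out tray. With the fingertips, push that tray fully home into its bay, the magazine riding along in it, and then push that bay's swing gate fully shut behind it. Grasp and lift nothing, keep the magazine upright in its tray, and leave the empty tray out, its gate open and everything else on the table where it is.

Things in the scene. Friction and masses are not known exactly. Their poses are not given: they have to be found in the camera images.
- bay_loaded: magazine bay, the bay whose tray carries the magazine: fixed white metal box open at top and mouth, 100 wide, 170 deep, walls 83 mm high, two 170 mm columns at the far end. Origin on the table under the middle of the mouth; +x points from the mouth into the bay (the way the tray is pushed in), +y left, z up. Two rails 7 mm high run out 115 mm from the mouth
- tray_loaded (a joint): sliding tray of this bay, m: 0 = fully out (front face 100 mm in front of the mouth), 0.100 = fully home against its stop (front face level with the mouth). Starts between 0 and 0.015. Friction about 2 N, damping 10 N s/m, stays where it is left
- tray_loaded_front (a point): middle of the outer (robot-side) face of the tray's upright front plate, 39 mm above the table. The plate is 74 mm wide, 6 mm thick, and reaches from 9 to 61 mm above the table; push it along the bay's +x
- gate_loaded (a joint): swing gate at this bay's mouth, rad: 0 = shut against its stop, parallel to the home tray's front plate and 7 mm outside it; grows as it opens towards the robot; 1.57 = straight out from the mouth's left side. Starts at 1.4 to 1.75. Upright hinge left (+y) of the mouth, friction 0.06 N m, stays where left. Gates and trays do not collide with each other
- gate_loaded_hinge (a point): point on the gate's upright hinge axis at half its height, 45 mm above the table (10 mm in front of the mouth, 58 mm to the left of the bay's middle)
- gate_loaded_edge (a point): middle of the gate's free edge, 108 mm from the hinge, 45 mm above the table. The gate is a white panel 6 mm thick, 20 to 70 mm above the table, its mid-plane running from the hinge to this point; its outer face looks to the robot when shut, to the left (+y of the bay) when open
- bay_empty: magazine bay, the other, identical bay, whose tray is empty: fixed white metal box open at top and mouth, 100 wide, 170 deep, walls 83 mm high, two 170 mm columns at the far end. Origin on the table under the middle of the mouth; +x points from the mouth into the bay (the way the tray is pushed in), +y left, z up. Two rails 7 mm high run out 115 mm from the mouth
- tray_empty (a joint): sliding tray of this bay, m: 0 = fully out (front face 100 mm in front of the mouth), 0.100 = fully home against its stop (front face level with the mouth). Starts between 0 and 0.015. Friction about 2 N, damping 10 N s/m, stays where it is left
- tray_empty_front (a point): middle of the outer (robot-side) face of the tray's upright front plate, 39 mm above the table. The plate is 74 mm wide, 6 mm thick, and reaches from 9 to 61 mm above the table; push it along the bay's +x
- gate_empty (a joint): swing gate at this bay's mouth, rad: 0 = shut against its stop, parallel to the home tray's front plate and 7 mm outside it; grows as it opens towards the robot; 1.57 = straight out from the mouth's left side. Starts at 1.4 to 1.75. Upright hinge left (+y) of the mouth, friction 0.06 N m, stays where left. Gates and trays do not collide with each other
- gate_empty_hinge (a point): point on the gate's upright hinge axis at half its height, 45 mm above the table (10 mm in front of the mouth, 58 mm to the left of the bay's middle)
- gate_empty_edge (a point): middle of the gate's free edge, 108 mm from the hinge, 45 mm above the table. The gate is a white panel 6 mm thick, 20 to 70 mm above the table, its mid-plane running from the hinge to this point; its outer face looks to the robot when shut, to the left (+y of the bay) when open
- magazine: slotted aluminium strip magazine, loose in the loaded bay's tray, 100 long (bay x) x 60 wide x 55 mm high, open at both ends, about 0.25 to 0.5 kg; origin at the centre of its underside, on the tray floor 15 mm above the table. The tray's pocket leaves it about 30 mm play lengthwise and 8 mm sideways; it rides along with the tray
- spare_magazine: a second slotted aluminium magazine, 100 x 60 x 55 mm, standing directly on the table; bystander, origin at the centre of its underside
- spool: copper wire spool standing upright, 42 mm across, 32 mm high; bystander, origin at the centre of its underside
- jar: small round jar with a white lid, 48 mm across, 60 mm high; bystander, origin at the centre of its underside
- screwdriver: screwdriver lying on the table, 150 mm long; bystander
- tweezers: steel tweezers lying flat, about 140 mm long, 5 mm thick; bystander, origin at the centre of its underside
- dish: white ceramic dish, 70 mm across, 22 mm high; bystander, origin at the centre of its underside
- loupe: black eyepiece loupe standing upright, 44 mm across, 38 mm high; bystander, origin at the centre of its underside

How it is judged:
By the outcome, as a careful person would: the job done as asked, in the order asked, and still so for the second after the job is handed in, with the robot touching nothing.
It also fails if it takes over 51 s, if anything falls off the work surface, if the arm or the gripper's body presses on something with over 40 N, if the wrist force passes 120 N, or if a joint passes its speed limit or range.

ROBOT

A 7-joint arm with a two-finger parallel gripper is mounted at the origin on the work surface. World frame = base frame: x ahead of the robot, y to its left, z up, the work surface at z = 0. Lengths are in m, angles in rad, forces in N, time in s.
With the tool pointing down it reaches from about 0.35 to 0.9 m from the base axis. Payload 8.1 kg.
Tool frame: the origin (TCP) lies at the very end of the fingers, on their centre line; the grasp point (between the pads) lies 19 mm behind it (arm.tcp_to_grasp is the distance from the TCP to the grasp point, in m); z points along the fingers, y is the line along which they close (so a half turn about z gives the same grasp; the last joint's range is limited). The gripper opens to 92 mm and grips with 3 to 60 N. Pads are 19 mm wide; open, the fingers measure 130 mm over their backs; the gripper's body (75 mm by 190 mm) begins 47 mm behind the grasp point.
Start: joints at [1.062, 0.434, 0.025, 1.573, -0.012, 1.134, -0.075], TCP at [0.247, -0.574, 0.194] pointing down, gripper open.
Joint ranges: [-2.62, 2.62], [-0.44, 2.09], [-1.27, 1.32], [0.08, 2.57], [-1.32, 4.46], [0.12, 2], [-2.74, 2.74]. Speed limits (rad/s): [2.22, 2.22, 3.01, 3.01, 3.14, 3.14, 3.14].

INTERFACE

Orientations are given as a rotation vector (axis times angle).
In Python, from cell import arm, vision, job gives the robot as it stands (arm), with the cameras (vision) and the job (job).
- The arm moves only by the shell command python3 nudge.py [FORCE], which reads ROWS from standard input. ROWS is a JSON object with one list for each field, all of the same length, 1 to 10, a row being the entries at one place: sx, sy, sz (the shift in a scale on which 1.0 is 0.5 m), turn (a turn about the tool's z in normalised numbers (1 is pi rad)), aperture (the opening from 0.0 (shut) to 1.0 (fully open)); each row shifts and turns the commanded pose from where the row before left it, along the tool's axes as they then stand; what a row does not reach is not made up. A row lasts 1/10 s, in which the tool goes at most 0.05 m and 0.15 rad, less where a joint would pass 70% of its speed; a pose out of reach is approached as far as the arm can. The fingers move at their own pace and stop on an object; FORCE is the grip in N (left out, the last holds). Time passes only in rows, so rows that do not move let the fingers close. It prints the time, the measured TCP pose, the force, the opening and the grip force at its end. Shift and turn numbers lie between -1 and 1, and a call with a number outside is refused. Input that does not fit is refused with a message, and nothing moves.
- arm.observe(): the state, without advancing time (a new reading comes with each control period).
- vision.get_image(name): name is "scene" or "top" or "wrist"; returns a dict with "image" (400x640x3 uint8, blue, green, red), "fx", "fy", "cx", "cy" (pixels), "cam_to_world" (4x4, takes a point from camera to world coordinates); the wrist camera has in their place "mount" (4x4, takes a point from camera to tool coordinates, whose origin is the TCP and whose axes are the flange's). Camera axes: x right, y down, z forward; pixel columns grow to the right and rows downward; lengths in m; the calibration is good to about 2 mm. A picture is of the moment at which its call begins: read the wrist's pose just before it. There is no depth.
- job.sign_off(): hands the job in; it is judged then, once.
The state is a dict: "clock": time; "joints": joint angles; "dq": joint speeds; "joint_efforts": joint torques, N m; "position": TCP position; "ee_rot": TCP orientation; "force": force on the tool from outside, world axes, zero at the start; "ft_torque": the same for the moment, N m; "width": opening from 0.0 (shut) to 1.0 (fully open); "gripper_force": force on a finger pad.
Only numpy, scipy, OpenCV 4.12 (cv2) and the standard library are available. Lean on these libraries where they do the work, as an engineer would, in place of code of your own. Each camera call takes 0.05 s, during which the arm holds its last target. There are 200 camera calls.

## Working session

There is one attempt and no reset: what is moved stays moved. The work goes in short steps, Python scripts to look and compute and a shell command to move; the robot and the scene stay as the last step left them, time stands still between calls to the robot, and variables do not carry over. Pictures are saved under pics/ and viewed, at most 13 in all, crops included, and the job is handed in when it is done.

```bash
ls; mkdir -p pics
python3 - <<'E'
from cell import arm, vision, job
import cv2
for n in("scene","top"):
    d=vision.get_image(n); cv2.imwrite(f"pics/{n}0.png",d["image"]); print(n,d["fx"],d["fy"],d["cx"],d["cy"],d["cam_to_world"])
s=arm.observe(); print(s["clock"],s["position"],s["ee_rot"],s["force"])
E
```

```text
cell.py
nudge.py
pics
scene 378.207043967219 378.207043967219 316.8456414365956 197.7033093662562 [[ 0.38210665  0.73452643 -0.56077218  1.06703631]
 [ 0.92406233 -0.31036985  0.2231129  -0.19061624]
 [-0.01016446 -0.60344136 -0.79734259  0.84648216]
 [ 0.          0.          0.          1.        ]]
top 465.0364258779927 465.0364258779927 316.9356119220466 198.61932116120002 [[ 2.51072425e-02 -9.96096511e-01  8.46248606e-02  3.83479813e-01]
 [-9.99680843e-01 -2.52540896e-02 -6.65067612e-04 -2.97767328e-03]
 [ 2.79959534e-03 -8.45811540e-02 -9.96412661e-01  1.42162162e+00]
 [ 0.00000000e+00  0.00000000e+00  0.00000000e+00  1.00000000e+00]]
0.1 [ 0.24645157 -0.57379558  0.19281377] [-3.07580913e+00 -6.32633435e-01  6.56514701e-04] [-0.88282468  0.94736293  0.40893615]
```

View pics/scene0.png

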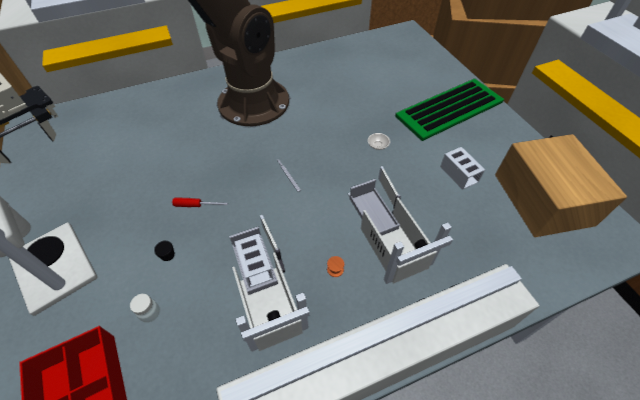

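View pics/top0.png

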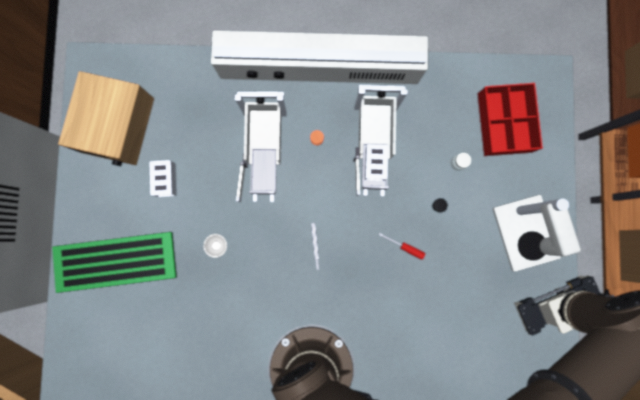

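The magazine is in the right-hand bay: top view about (376,160), scene view about (255,255). Next I'll enlarge both views.

Run:
```python
import cv2,numpy as np
a=cv2.imread("pics/top0.png")[75:205,340:420]; b=cv2.imread("pics/scene0.png")[210:350,225:315]
a=cv2.resize(a,None,fx=4.6,fy=4.6,interpolation=cv2.INTER_CUBIC); b=cv2.resize(b,None,fx=4.2,fy=4.2,interpolation=cv2.INTER_CUBIC)
h=max(a.shape[0],b.shape[0]);p=lambda i:cv2.copyMakeBorder(i,0,h-i.shape[0],0,0,0)
o=np.hstack([p(a),p(b)]);print(o.shape,a.shape);cv2.imwrite("pics/crop0.png",o)
```

```text
(598, 746, 3) (598, 368, 3)
```

View pics/crop0.png

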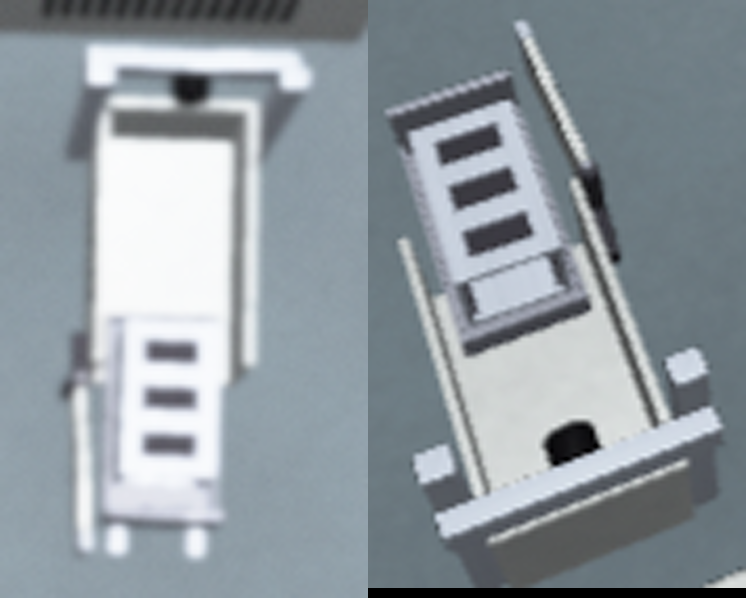

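The crop shows these points:
- **Top half:** front plate top edge (104,518)–(222,520), gate top from hinge (77,385) to edge (87,550), and wall mouth ends near (97,372) and (250,365).
- **Scene half:** plate (388,110)–(512,72), gate edge (521,22), and wall ends (404,240) and (575,182).

```bash
cat > h.py <<'E'
from cell import arm, vision, job
import numpy as np
C={}
def cam(n):
    if n not in C: C[n]=vision.get_image(n)
    return C[n]
def ray(n,u,v):
    d=cam(n);T=np.array(d["cam_to_world"]);r=T[:3,:3]@[(u-d["cx"])/d["fx"],(v-d["cy"])/d["fy"],1];return T[:3,3],r/np.linalg.norm(r)
def onz(n,u,v,z):
    o,r=ray(n,u,v);return o+r*(z-o[2])/r[2]
def tri(a,b):
    A=0;B=0
    for o,r in(a,b):
        P=np.eye(3)-np.outer(r,r);A=A+P;B=B+P@o
    return np.linalg.solve(A,B)
E
python3 - <<'E'
from h import *
np.set_printoptions(precision=4,suppress=True)
t=lambda u,v:(u/4.6+340-.4,v/4.6+75-.4)
s=lambda u,v:((u-368)/4.2+225-.4,v/4.2+210-.4)
for n,a,b,z in[("plateL",(104,518),(512,72),.061),("plateR",(222,520),(388,110),.061),("gate edge",(87,550),(521,22),.07),("hinge",(77,385),(590,172),.07),("wallL",(97,370),(575,182),.083),("wallR",(250,365),(404,240),.083),
 ("colL outer front",(88,85),(705,375),.17),("colR",(308,85),(418,480),.17)]:
    print(n,tri(ray("top",*t(*a)),ray("scene",*s(*b))),onz("top",*t(*a),z),onz("scene",*s(*b),z))
for n,a in[("wall far L",(105,103)),("wall far R",(255,103))]: print(n,onz("top",*t(*a),.083))
E
```

```text
plateL [ 0.537  -0.1366  0.0537] [ 0.5361 -0.1362  0.061 ] [ 0.542  -0.1368  0.061 ]
plateR [ 0.5371 -0.2115  0.0584] [ 0.5367 -0.2118  0.061 ] [ 0.5391 -0.2107  0.061 ]
gate edge [ 0.5149 -0.1235  0.0686] [ 0.5144 -0.1249  0.07  ] [ 0.5163 -0.1221  0.07  ]
hinge [ 0.6221 -0.1168  0.0599] [ 0.6201 -0.1167  0.07  ] [ 0.628 -0.117  0.07 ]
wallL [ 0.6304 -0.128   0.0701] [ 0.6278 -0.1281  0.083 ] [ 0.638  -0.1277  0.083 ]
wallR [ 0.6341 -0.224   0.0804] [ 0.6335 -0.2249  0.083 ] [ 0.6359 -0.2227  0.083 ]
colL outer front [ 0.7921 -0.1117  0.1477] [ 0.7844 -0.1116  0.17  ] [ 0.8014 -0.1125  0.17  ]
colR [ 0.7922 -0.2448  0.1569] [ 0.7878 -0.2434  0.17  ] [ 0.7976 -0.2427  0.17  ]
wall far L [ 0.8008 -0.1302  0.083 ]
wall far R [ 0.8033 -0.2263  0.083 ]
```

The heights check out: plate 0.054–0.058, gate 0.069 and wall 0.08. The bay mouth is at about x 0.634 with centre y −0.175 and yaw near 0. The tray front is at about x 0.538, and the gate is on the left at y −0.12. I'll close the fingers, align them and go to a standoff.

Units first: shifts go in shares of 0.5 m and turns go in shares of pi rad. So 0.135 rad / 3.1416 = 0.043.

```bash
echo '{"sx":[0, 0, 0, 0], "sy":[0, 0, 0, 0], "sz":[0, 0, 0, 0], "turn":[0.043, 0.043, 0.043, 0], "aperture":[0, 0, 0, 0]}' | python3 nudge.py 10; echo '{"sx":[0.04, 0.04, 0.04, 0.04, 0.04, 0.04, 0.04, 0.04, 0.04, 0.04], "sy":[-0.08, -0.08, -0.08, -0.08, -0.08, -0.08, -0.08, -0.08, -0.08, -0.08], "sz":[0, 0, 0, 0, 0, 0, 0, 0, 0, 0], "turn":[0, 0, 0, 0, 0, 0, 0, 0, 0, 0], "aperture":[0, 0, 0, 0, 0, 0, 0, 0, 0, 0]}' | python3 nudge.py; echo '{"sx":[0, 0], "sy":[0, 0], "sz":[0, 0], "turn":[0, 0], "aperture":[0, 0]}' | python3 nudge.py
```

```text
clock: 0.6
position: [0.2468, -0.5741, 0.1933]
ee_rot: [-3.141, 0.002, 0.001]
force: [0.1, 0.6, 0.1]
width: 0.7
gripper_force: 0.0
clock: 1.6
position: [0.4469, -0.1725, 0.1938]
ee_rot: [3.141, 0.008, 0.001]
force: [1.0, -0.6, -0.3]
width: 0.006
gripper_force: 0.0
clock: 1.8
position: [0.4467, -0.1733, 0.1935]
ee_rot: [3.141, 0.011, -0.0]
force: [0.5, -0.4, 0.9]
width: 0.005
gripper_force: 0.0
```

In the tool's units: 0.04 m / 0.5 = 0.08, 0.03 m / 0.5 = 0.06.

```bash
echo '{"sx":[0, 0, 0, 0, 0, 0.06, 0.04, 0.02, 0, 0], "sy":[0, 0, 0, 0, 0, 0.002, 0, 0, 0, 0], "sz":[0.08, 0.08, 0.08, 0.06, 0.01, 0, 0, 0, 0, 0], "turn":[0, 0, 0, 0, 0, 0, 0, 0, 0, 0], "aperture":[0, 0, 0, 0, 0, 0, 0, 0, 0, 0]}' | python3 nudge.py
python3 - <<'E'
from h import *
import cv2
s=arm.observe();d=vision.get_image("wrist");cv2.imwrite("pics/w1.png",d["image"]);print(s["position"],s["force"])
E
```

```text
clock: 2.8
position: [0.5054, -0.1756, 0.0389]
ee_rot: [3.141, 0.001, -0.001]
force: [-0.8, 0.6, -0.2]
width: 0.005
gripper_force: 0.0
[ 0.5054415  -0.1756303   0.03891026] [-0.76073079  0.61491702 -0.21344984]
```

View pics/w1.png

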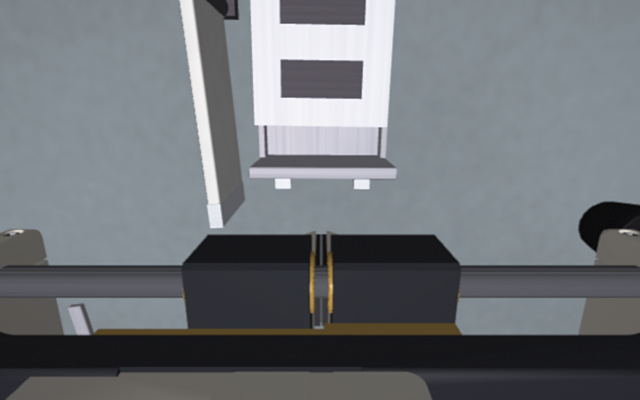

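The plate is centred at about (323,172) in front of the fingers, and the gate's free edge is at (215,215). The finger blocks look wide, so I'll check their width by projection.

Run:
```python
from h import *
np.set_printoptions(precision=3,suppress=True)
s=arm.observe();d=vision.get_image("wrist");M=np.array(d["mount"]);print(M)
def pr(p):
    c=np.linalg.inv(M)@[*p,1];return c[0]/c[2]*d["fx"]+d["cx"],c[1]/c[2]*d["fy"]+d["cy"]
for z in(0,-.02,-.045,-.066):
  for x in(.0095,-.0095): print(z,x,np.array(pr((x,-.019,z))),np.array(pr((x,.019,z))))
# bay-relative: plate edges & gate edge at known heights
from scipy.spatial.transform import Rotation as R
W=np.eye(4);W[:3,:3]=R.from_rotvec(s["ee_rot"]).as_matrix();W[:3,3]=s["position"];T=W@M
for n,u,v,z in[("plL",250,174,.061),("plR",396,174,.061),("gate edge",215,205,.07),("gate far",190,0,.07)]:
    r=T[:3,:3]@[(u-d["cx"])/d["fx"],(v-d["cy"])/d["fy"],1];print(n,T[:3,3]+r*(z-T[2,3])/r[2])
```

```text
[[ 0.    -0.966 -0.258  0.07 ]
 [ 1.     0.     0.001 -0.   ]
 [-0.001 -0.258  0.966 -0.191]
 [ 0.     0.     0.     1.   ]]
0 0.0095 [287.827 214.004] [353.397 214.012]
0 -0.0095 [288.604 244.55 ] [352.606 244.553]
-0.02 0.0095 [284.334 225.524] [356.902 225.531]
-0.02 -0.0095 [285.285 258.94 ] [355.936 258.942]
-0.045 0.0095 [278.759 243.916] [362.496 243.921]
-0.045 -0.0095 [280.021 281.761] [361.217 281.76 ]
-0.066 0.0095 [272.553 264.39 ] [368.725 264.392]
-0.066 -0.0095 [274.211 306.95 ] [367.046 306.944]
plL [ 0.543 -0.14   0.061]
plR [ 0.543 -0.213  0.061]
gate edge [ 0.529 -0.125  0.07 ]
gate far [ 0.618 -0.121  0.07 ]
```

The wrist view leaves the finger size unclear, so I'll look at the fingers from the scene camera.

Run:
```python
from h import *
import cv2
a=cam("scene")["image"][130:330,150:330]; b=cam("top")["image"][110:250,330:430]
a=cv2.resize(a,None,fx=2.4,fy=2.4,interpolation=2);b=cv2.resize(b,(343,480),interpolation=2)
cv2.imwrite("pics/s2.png",np.hstack([a,b]))
```

```text
(no output)
```

View pics/s2.png

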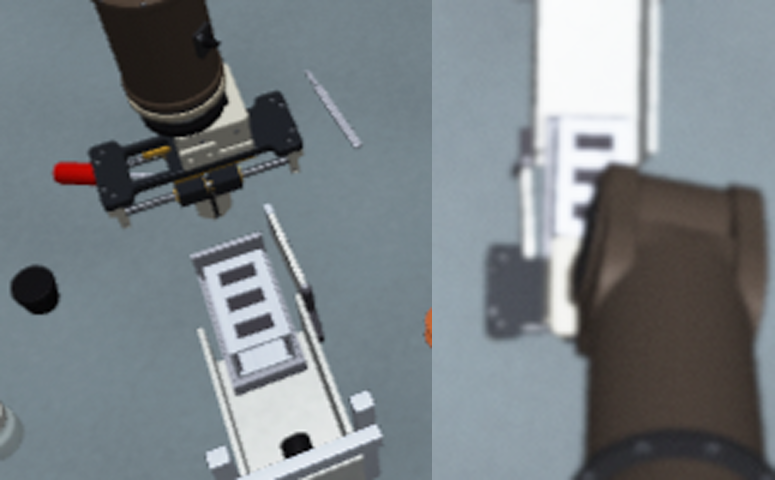

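The fingertips are slim, about 38 mm wide and centred on the plate; the wide parts are the gripper body, above everything nearby. Now I'll push gently along +x.

In the tool's units: 0.01 m / 0.5 = 0.02, 0.005 m / 0.5 = 0.01.

```bash
echo '{"sx":[0.02, 0.02, 0.01, 0.01, 0.02, 0.02, 0.02, 0.02, 0.02, 0.02], "sy":[0, 0, 0, 0, 0, 0, 0, 0, 0, 0], "sz":[0, 0, 0, 0, 0, 0, 0, 0, 0, 0], "turn":[0, 0, 0, 0, 0, 0, 0, 0, 0, 0], "aperture":[0, 0, 0, 0, 0, 0, 0, 0, 0, 0]}' | python3 nudge.py;echo '{"sx":[0.02, 0.016, 0.012, 0.006, 0], "sy":[0, 0, 0, 0, 0], "sz":[0, 0, 0, 0, 0], "turn":[0, 0, 0, 0, 0], "aperture":[0, 0, 0, 0, 0]}' | python3 nudge.py
```

```text
clock: 4.0
position: [0.5973, -0.175, 0.0385]
ee_rot: [3.142, 0.001, -0.0]
force: [0.4, 0.1, -0.2]
width: 0.002
gripper_force: 0.0
clock: 4.5
position: [0.6236, -0.175, 0.0385]
ee_rot: [3.142, 0.001, 0.0]
force: [-0.7, -0.1, 0.2]
width: 0.007
gripper_force: 0.0
```

Run:
```python
from h import *
import cv2
a=cam("scene")["image"][170:340,170:320]; b=vision.get_image("wrist")["image"][0:400,100:540]
a=cv2.resize(a,(353,400),interpolation=2)
cv2.imwrite("pics/s3.png",np.hstack([a,b]))
```

```text
(no output)
```

View pics/s3.png

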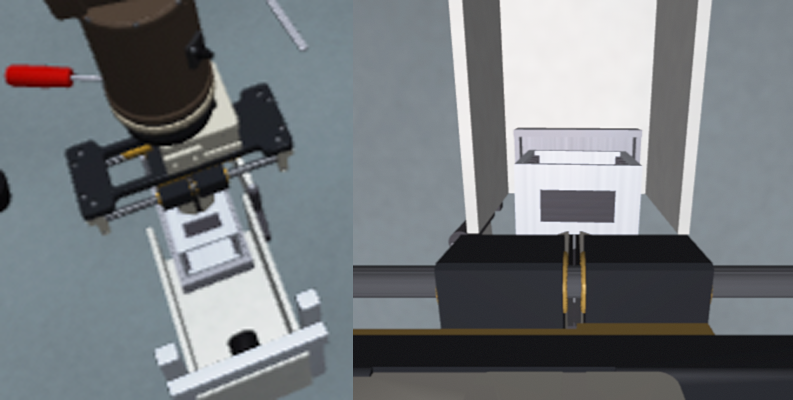

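Run:
```python
from h import *
from scipy.spatial.transform import Rotation as R
np.set_printoptions(precision=3,suppress=True)
s=arm.observe();d=vision.get_image("wrist");M=np.array(d["mount"]);print(d["fx"],s["clock"],s["position"])
W=np.eye(4);W[:3,:3]=R.from_rotvec(s["ee_rot"]).as_matrix();W[:3,3]=s["position"];T=W@M
for n,u,v,z in[("rear L",262,130,.04),("rearR",387,130,.04),("rear L",262,130,.06),("rearR",387,130,.06),("mag rearL",263,165,.07),("magrearR",387,165,.07),("wallR mouth",431,235,.083)]:
    r=T[:3,:3]@[(u-d["cx"])/d["fx"],(v-d["cy"])/d["fy"],1];print(n,T[:3,3]+r*(z-T[2,3])/r[2])
d=cam("scene");I=np.linalg.inv(np.array(d["cam_to_world"]))
for p in[(.5054,-.1756,.0389),(.6236,-.175,.0385),(.6236,-.175,.1),(.634+.042,-.175,.05),(.634+.142,-.175,.05)]:
    c=I@[*p,1];print(p,c[0]/c[2]*d["fx"]+d["cx"],c[1]/c[2]*d["fy"]+d["cy"])
for n,u,v in[("s2 rear bottom",262.5,290),("s3 rear bot",263.5,291),("s3 rear top",266,275)]:print(n,onz("scene",u,v,.015),onz("scene",u,v,.055))
```

```text
345.74615539085164 4.6 [ 0.623 -0.175  0.038]
rear L [ 0.68  -0.143  0.04 ]
rearR [ 0.681 -0.211  0.04 ]
rear L [ 0.682 -0.147  0.06 ]
rearR [ 0.682 -0.207  0.06 ]
mag rearL [ 0.666 -0.148  0.07 ]
magrearR [ 0.666 -0.206  0.07 ]
wallR mouth [ 0.637 -0.225  0.083]
(0.5054, -0.1756, 0.0389) 241.1742046488137 225.26884017520618
(0.6236, -0.175, 0.0385) 254.90871064590078 263.9482689108801
(0.6236, -0.175, 0.1) 251.045388847175 251.21749406240724
(0.676, -0.175, 0.05) 260.901104511459 280.83528763453893
(0.776, -0.175, 0.05) 275.01299737767187 321.2989947424631
s2 rear bottom [ 0.682 -0.178  0.015] [ 0.701 -0.178  0.055]
s3 rear bot [ 0.686 -0.176  0.015] [ 0.704 -0.177  0.055]
s3 rear top [ 0.649 -0.159  0.015] [ 0.669 -0.16   0.055]
```

The tray has not moved: its rear edge is still at x≈0.68. The fingers passed over the plate with no force, so the tips must sit higher than the reported TCP. I'll retreat and inspect the fingertips closed and open.

```bash
cat > /tmp/g.py <<'E'
import sys;sys.path.insert(0,'.')
from h import *
import cv2
s=arm.observe();print(s["position"],s["width"],s["force"])
d=cam("scene");I=np.linalg.inv(np.array(d["cam_to_world"]));c=I@[*s["position"],1];u,v=c[0]/c[2]*d["fx"]+d["cx"],c[1]/c[2]*d["fy"]+d["cy"];print(u,v)
a=d["image"][int(v)-50:int(v)+30,int(u)-50:int(u)+50]
cv2.circle(a,(50,30+20),0,(0,0,255),-1)
a=cv2.resize(a,(375,300),interpolation=cv2.INTER_NEAREST)
b=cv2.resize(vision.get_image("wrist")["image"][160:400,150:490],(425,300))
cv2.imwrite(sys.argv[1],np.hstack([a,b]))
E
echo '{"sx":[-0.06, -0.08, -0.08, -0.08, 0], "sy":[0, 0, 0, 0, 0], "sz":[0, 0, 0, 0, 0], "turn":[0, 0, 0, 0, 0], "aperture":[0, 0, 0, 0, 0]}' | python3 nudge.py; python3 /tmp/g.py /tmp/a.png;echo '{"sx":[0, 0, 0, 0, 0, 0, 0, 0], "sy":[0, 0, 0, 0, 0, 0, 0, 0], "sz":[0, 0, 0, 0, 0, 0, 0, 0], "turn":[0, 0, 0, 0, 0, 0, 0, 0], "aperture":[1, 1, 1, 1, 1, 1, 1, 1]}' | python3 nudge.py;python3 /tmp/g.py /tmp/b.png; python3 -c "
import cv2,numpy as np;cv2.imwrite('pics/g4.png',np.vstack([cv2.imread('/tmp/a.png'),cv2.imread('/tmp/b.png')]))"
```

```text
clock: 5.2
position: [0.4664, -0.1755, 0.0381]
ee_rot: [-3.141, 0.003, 0.01]
force: [1.1, -0.3, 0.2]
width: 0.001
gripper_force: 0.0
[ 0.46640283 -0.17546718  0.03810028] 0.0009647038699226076 [ 1.12310031 -0.25899845  0.15312047]
237.2332446794749 213.8062847392389
clock: 6.1
position: [0.4734, -0.1751, 0.0385]
ee_rot: [3.142, 0.001, -0.0]
force: [-0.6, -0.2, 0.8]
width: 0.65
gripper_force: 0.0
[ 0.47339594 -0.17511686  0.03853502] 0.6500723696164032 [-0.64945953 -0.17563502  0.75657751]
238.04685260383917 215.7131813143232
```

View pics/g4.png

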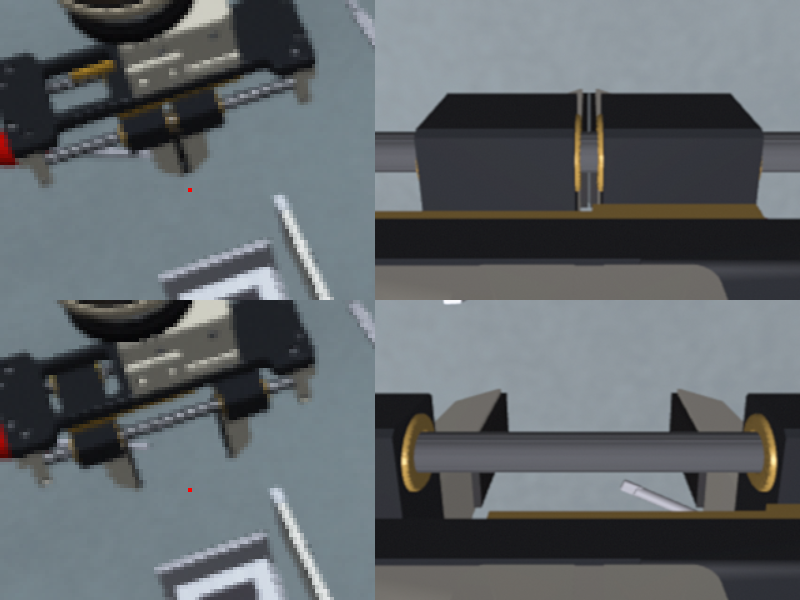

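Run:
```python
from h import *
from scipy.spatial.transform import Rotation as R
np.set_printoptions(precision=3,suppress=True)
d=vision.get_image("wrist");M=np.array(d["mount"])
def wr(pos,rv,u,v):
    W=np.eye(4);W[:3,:3]=R.from_rotvec(rv).as_matrix();W[:3,3]=pos;T=W@M
    r=T[:3,:3]@[(u-d["cx"])/d["fx"],(v-d["cy"])/d["fy"],1];return T[:3,3],r/np.linalg.norm(r)
p0=np.array([.4664,-.17547,.0381]);p1=np.array([.4734,-.1751,.0385])
W=lambda p,rv,x,y:wr(p,rv,150+(x-375)/1.25,160+y/1.25)
S0=lambda x,y:ray("scene",187+x/3.75,163+y/3.75)
S1=lambda x,y:ray("scene",188+x/3.75,165+y/3.75)
print("closed",tri(W(p0,[-3.141,.003,.01],588,92),S0(185,172))-p0)
print("open L",tri(W(p1,[3.142,.001,0],504,92),S1(233,157))-p1)
print("open R",tri(W(p1,[3.142,.001,0],678,91),S1(137,187))-p1)
print(arm.observe()["position"],arm.observe()["width"],arm.tcp_to_grasp)
```

```text
closed [0.012 0.001 0.037]
open L [0.009 0.034 0.031]
open R [ 0.014 -0.032  0.042]
[ 0.473 -0.175  0.039] 0.8276050236195724 0.0188
```

Triangulation puts the real fingertips about 35 mm above the reported TCP, so they cleared the plate. The TCP must go lower, but then the body, about 31 mm above the tips, could hit the bay walls. Turning the tool 90° makes the body 75 mm wide, which fits between the walls. I'll check the joints, then turn.

In the tool's units: -0.03 m / 0.5 = -0.06, 0.15 rad / 3.1416 = 0.0477.

```bash
python3 -c "
from cell import arm, vision, job
s=arm.observe();print(s['joints'],s['clock'])"; echo '{"sx":[-0.06, 0, 0, 0, 0, 0, 0, 0, 0, 0], "sy":[0, 0, 0, 0, 0, 0, 0, 0, 0, 0], "sz":[0, 0, 0, 0, 0, 0, 0, 0, 0, 0], "turn":[0.0477, 0.0477, 0.0477, 0.0477, 0.0477, 0.0477, 0.0477, 0.0477, 0.0477, 0.0477], "aperture":[0, 0, 0, 0, 0, 0, 0, 0, 0, 0]}' | python3 nudge.py; echo '{"sx":[0, 0, 0], "sy":[0, 0, 0], "sz":[0, 0, 0], "turn":[0.0223, 0, 0], "aperture":[0, 0, 0]}' | python3 nudge.py; python3 -c "
from cell import arm, vision, job
s=arm.observe();print(s['joints'],s['clock'])"
```

```text
[ 0.32609879  0.44107514 -0.10183396  2.027103    0.06944006  0.67658432
 -1.39032104] 6.3
clock: 7.3
position: [0.4435, -0.1751, 0.0386]
ee_rot: [-2.293, 2.148, -0.0]
force: [0.2, 0.7, -0.7]
width: 0.054
gripper_force: 0.0
clock: 7.6
position: [0.4435, -0.1751, 0.0386]
ee_rot: [2.226, -2.217, 0.0]
force: [0.5, -0.4, -0.3]
width: 0.006
gripper_force: 0.0
[ 0.01611665  0.4119191   0.32169903  2.11942559 -0.21341927  0.64006894
 -2.65290923] 7.6
```

Joint 7 is close to its limit this way, so I'll use the equivalent half turn.

In the tool's units: -0.15 rad / 3.1416 = -0.0477.

```bash
for i in 1 2; do :; done; echo '{"sx":[0, 0, 0, 0, 0, 0, 0, 0, 0, 0], "sy":[0, 0, 0, 0, 0, 0, 0, 0, 0, 0], "sz":[0, 0, 0, 0, 0, 0, 0, 0, 0, 0], "turn":[-0.0477, -0.0477, -0.0477, -0.0477, -0.0477, -0.0477, -0.0477, -0.0477, -0.0477, -0.0477], "aperture":[0, 0, 0, 0, 0, 0, 0, 0, 0, 0]}' | python3 nudge.py >/dev/null; echo '{"sx":[0, 0, 0, 0, 0, 0, 0, 0, 0, 0], "sy":[0, 0, 0, 0, 0, 0, 0, 0, 0, 0], "sz":[0, 0, 0, 0, 0, 0, 0, 0, 0, 0], "turn":[-0.0477, -0.0477, -0.0477, -0.0477, -0.0477, -0.0477, -0.0477, -0.0477, -0.0477, -0.0477], "aperture":[0, 0, 0, 0, 0, 0, 0, 0, 0, 0]}' | python3 nudge.py >/dev/null; echo '{"sx":[0, 0, 0], "sy":[0, 0, 0], "sz":[0, 0, 0], "turn":[-0.0446, 0, 0], "aperture":[0, 0, 0]}' | python3 nudge.py; python3 -c "
from cell import arm, vision, job
from scipy.spatial.transform import Rotation as R
s=arm.observe();print(s['joints'],s['clock']);print(R.from_rotvec(s['ee_rot']).as_matrix().round(3))"
```

```text
clock: 9.9
position: [0.4433, -0.1753, 0.0386]
ee_rot: [-2.226, -2.217, -0.0]
force: [-0.4, -0.4, 0.3]
width: 0.009
gripper_force: 0.0
[ 0.66338724  0.45653716 -0.51672058  2.0665991   0.3441734   0.70090319
 -0.07926802] 9.9
[[ 0.004  1.     0.   ]
 [ 1.    -0.004  0.   ]
 [ 0.     0.    -1.   ]]
```

In the tool's units: 0.02 m / 0.5 = 0.04, 0.015 m / 0.5 = 0.03.

```bash
echo '{"sx":[0, 0, 0, 0, 0, 0, 0, 0, 0, 0], "sy":[0, 0, 0.04, 0.04, 0.03, 0.01, 0.012, 0.016, 0.02, 0.02], "sz":[0.024, 0.024, 0, 0, 0, 0, 0, 0, 0, 0], "turn":[0, 0, 0, 0, 0, 0, 0, 0, 0, 0], "aperture":[0, 0, 0, 0, 0, 0, 0, 0, 0, 0]}' | python3 nudge.py
python3 - <<'E'
from h import *
import cv2
a=cam("scene")["image"][170:340,170:320]
cv2.imwrite("pics/s5.png",cv2.resize(a,(600,600*170//150)[:2] if 0 else (528,598),interpolation=2));s=arm.observe();print(s["position"],s["force"])
E
```

```text
clock: 10.9
position: [0.5368, -0.1753, 0.0142]
ee_rot: [-2.221, -2.22, 0.002]
force: [-3.1, 0.1, -0.1]
width: -0.001
gripper_force: 1.5
[ 0.53938034 -0.17513756  0.01453892] [ 2.68533946 -0.07054836 -0.66585935]
```

View pics/s5.png

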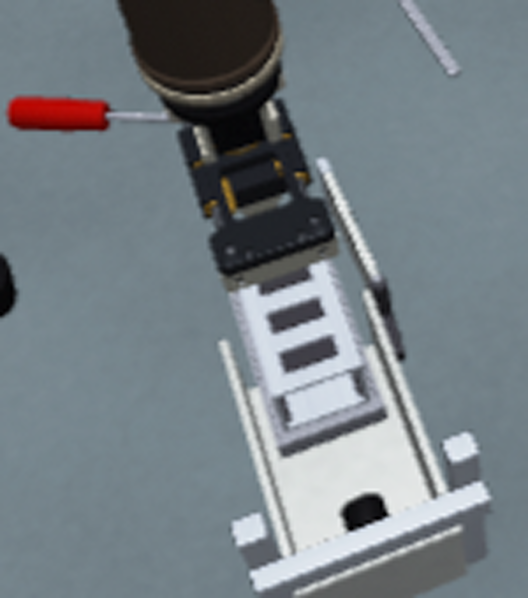

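Contact confirmed: 3 N, and the tray's rear edge has moved inward in the view. The gripper body lies inside the bay walls and above the magazine, so I'll continue.

In the tool's units: 0.01 m / 0.5 = 0.02, 0.003 m / 0.5 = 0.006.

```bash
echo '{"sx":[0, 0, 0, 0, 0, 0, 0, 0], "sy":[0.02, 0.02, 0.02, 0.02, 0.02, 0.02, 0.014, 0.006], "sz":[0, 0, 0, 0, 0, 0, 0, 0], "turn":[0, 0, 0, 0, 0, 0, 0, 0], "aperture":[0, 0, 0, 0, 0, 0, 0, 0]}' | python3 nudge.py; echo '{"sx":[0, 0], "sy":[0.006, 0.004], "sz":[0, 0], "turn":[0, 0], "aperture":[0, 0]}' | python3 nudge.py
```

```text
clock: 11.75
position: [0.6085, -0.1751, 0.0145]
ee_rot: [2.221, 2.221, 0.001]
force: [-2.3, -0.9, -0.5]
width: 0.008
gripper_force: 1.2
clock: 11.95
position: [0.6125, -0.1752, 0.0145]
ee_rot: [2.222, 2.221, -0.0]
force: [-1.9, -1.1, 0.3]
width: 0.008
gripper_force: 1.1
```

In the tool's units: 0.002 m / 0.5 = 0.004.

```bash
echo '{"sx":[0, 0], "sy":[0.004, 0.004], "sz":[0, 0], "turn":[0, 0], "aperture":[0, 0]}' | python3 nudge.py; echo '{"sx":[0, 0], "sy":[0.004, 0], "sz":[0, 0], "turn":[0, 0], "aperture":[0, 0]}' | python3 nudge.py
```

```text
clock: 12.15
position: [0.6163, -0.1752, 0.0146]
ee_rot: [-2.222, -2.221, 0.0]
force: [-2.0, -1.1, 0.9]
width: 0.008
gripper_force: 1.1
clock: 12.35
position: [0.6188, -0.1751, 0.0146]
ee_rot: [2.221, 2.221, 0.001]
force: [-1.0, -0.5, -0.0]
width: 0.004
gripper_force: 0.5
```

In the tool's units: 0.002 m / 0.5 = 0.004.

```bash
echo '{"sx":[0], "sy":[0.004], "sz":[0], "turn":[0], "aperture":[0]}' | python3 nudge.py; echo '{"sx":[0], "sy":[0.004], "sz":[0], "turn":[0], "aperture":[0]}' | python3 nudge.py;echo '{"sx":[0], "sy":[0.004], "sz":[0], "turn":[0], "aperture":[0]}' | python3 nudge.py
```

```text
clock: 12.45
position: [0.6203, -0.1752, 0.0146]
ee_rot: [-2.221, -2.221, 0.0]
force: [-2.7, -0.2, -0.4]
width: 0.006
gripper_force: 1.1
clock: 12.55
position: [0.6208, -0.1752, 0.0143]
ee_rot: [-2.22, -2.22, 0.004]
force: [-12.0, 0.1, 7.7]
width: 0.01
gripper_force: 6.4
clock: 12.65
position: [0.6208, -0.1752, 0.0141]
ee_rot: [-2.219, -2.218, 0.008]
force: [-18.7, 0.7, 14.1]
width: 0.004
gripper_force: 10.3
```

The force rises sharply at TCP x=0.6208, so the tray is on its stop. I'll back out, raise slightly and verify with a picture.

In the tool's units: -0.04 m / 0.5 = -0.08, -0.03 m / 0.5 = -0.06.

```bash
echo '{"sx":[0, 0, 0, 0, 0, 0, 0], "sy":[-0.02, -0.06, -0.08, -0.08, -0.08, 0, 0], "sz":[0, 0, 0, 0, 0, -0.012, 0], "turn":[0, 0, 0, 0, 0, 0, 0], "aperture":[0, 0, 0, 0, 0, 0, 0]}' | python3 nudge.py
python3 - <<'E'
from h import *
import cv2
a=cam("scene")["image"][170:340,170:320]; b=cam("top")["image"][75:205,340:420]
o=np.hstack([cv2.resize(a,(423,480),interpolation=2),cv2.resize(b,(295,480),interpolation=2)]);cv2.imwrite("pics/s6.png",o)
print(onz("top",317,137,.03))
E
```

```text
clock: 13.35
position: [0.4651, -0.1754, 0.0216]
ee_rot: [2.22, 2.219, 0.002]
force: [0.7, -0.7, 0.4]
width: 0.004
gripper_force: 0.0
[6.89453390e-01 6.14073547e-04 3.00000000e-02]
```

View pics/s6.png

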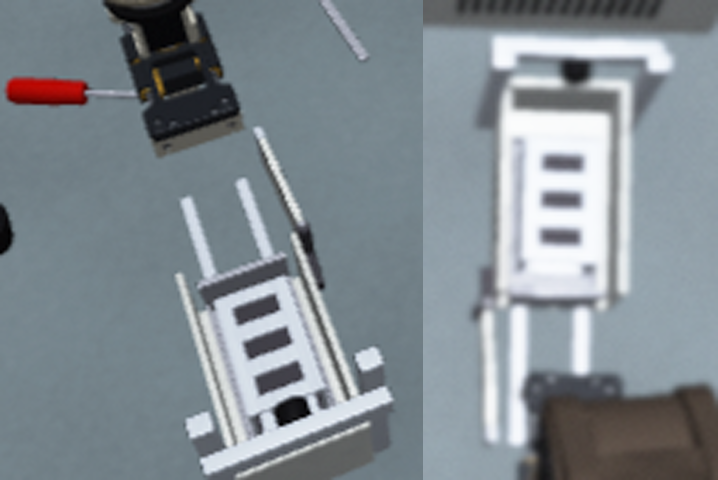

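The tray is home, with its front level with the mouth, and the magazine is upright in it. The gate is still open. I'll go round the gate to its outer side.

Units first: shifts go in shares of 0.5 m and turns go in shares of pi rad. So 0.04 m / 0.5 = 0.08, 0.035 m / 0.5 = 0.07.

```bash
echo '{"sx":[0.08, 0.08, 0.03, 0, 0, 0, -0.02, -0.02, -0.02, 0], "sy":[0, 0, 0, 0.07, 0.06, 0, 0, 0, 0, 0], "sz":[0, 0, 0, 0, 0, 0, 0, 0, 0, 0], "turn":[0, 0, 0, 0, 0, 0, 0, 0, 0, 0], "aperture":[0, 0, 0, 0, 0, 0, 0, 0, 0, 0]}' | python3 nudge.py;  echo '{"sx":[-0.02, -0.02], "sy":[0, 0], "sz":[0, 0], "turn":[0, 0], "aperture":[0, 0]}' | python3 nudge.py
```

```text
clock: 14.45
position: [0.5287, -0.1129, 0.0204]
ee_rot: [2.225, 2.218, -0.002]
force: [0.7, -1.2, -0.1]
width: 0.005
gripper_force: 0.0
clock: 14.65
position: [0.5295, -0.1304, 0.0207]
ee_rot: [2.221, 2.222, 0.001]
force: [0.5, 2.0, 0.3]
width: 0.003
gripper_force: 0.6
```

In the tool's units: -0.012 m / 0.5 = -0.024, 0.01 m / 0.5 = 0.02.

```bash
echo '{"sx":[-0.024, -0.024, -0.024, -0.016, 0, 0, 0, 0], "sy":[0, 0, 0.006, 0.006, 0.02, 0.02, 0.02, 0], "sz":[0, 0, 0, 0, 0, 0, 0, 0], "turn":[0, 0, 0, 0, 0, 0, 0, 0], "aperture":[0, 0, 0, 0, 0, 0, 0, 0]}' | python3 nudge.py
python3 - <<'E'
from h import *
import cv2
a=cam("scene")["image"][170:340,170:320]; b=cam("top")["image"][75:205,340:420]
o=np.hstack([cv2.resize(a,(423,480),interpolation=2),cv2.resize(b,(295,480),interpolation=2)]);cv2.imwrite("pics/s7.png",o)
E
```

```text
clock: 15.45
position: [0.5676, -0.1731, 0.0206]
ee_rot: [2.219, 2.222, 0.003]
force: [-0.5, -0.6, -0.1]
width: 0.001
gripper_force: 0.0
```

View pics/s7.png

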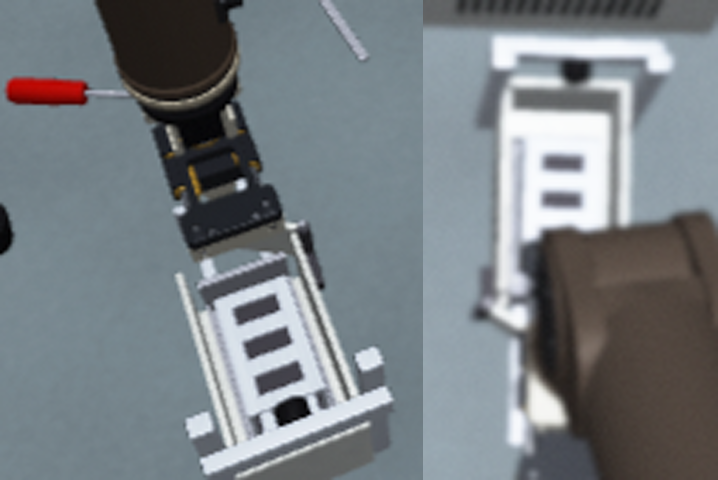

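The gate is swinging shut ahead of the fingers: near its hinge, at about (505,318) in the top half, it is well rotated. The stop should come at TCP x≈0.607.

In the tool's units: 0.01 m / 0.5 = 0.02, 0.008 m / 0.5 = 0.016.

```bash
echo '{"sx":[0, 0, 0, 0, 0], "sy":[0.02, 0.02, 0.016, 0.01, 0.004], "sz":[0, 0, 0, 0, 0], "turn":[0, 0, 0, 0, 0], "aperture":[0, 0, 0, 0, 0]}' | python3 nudge.py; echo '{"sx":[0, 0], "sy":[0.004, 0.004], "sz":[0, 0], "turn":[0, 0], "aperture":[0, 0]}' | python3 nudge.py; echo '{"sx":[0], "sy":[0.004], "sz":[0], "turn":[0], "aperture":[0]}' | python3 nudge.py; echo '{"sx":[0], "sy":[0.004], "sz":[0], "turn":[0], "aperture":[0]}' | python3 nudge.py
```

```text
clock: 16.05
position: [0.6013, -0.1741, 0.0205]
ee_rot: [2.221, 2.221, 0.001]
force: [-1.6, -0.7, 0.4]
width: 0.005
gripper_force: 0.5
clock: 16.25
position: [0.6043, -0.1743, 0.0205]
ee_rot: [2.222, 2.221, -0.0]
force: [-0.9, -0.5, 0.3]
width: 0.005
gripper_force: 0.5
clock: 16.35
position: [0.6063, -0.1743, 0.0205]
ee_rot: [-2.222, -2.221, 0.0]
force: [-1.8, -1.2, -0.7]
width: 0.005
gripper_force: 0.6
clock: 16.45
position: [0.6074, -0.1743, 0.0204]
ee_rot: [-2.221, -2.22, 0.003]
force: [-9.0, 0.4, 7.1]
width: 0.004
gripper_force: 4.8
```

The stop is at 0.6074, exactly as predicted. One more small press, then retreat and a final look.

In the tool's units: 0.001 m / 0.5 = 0.002.

```bash
echo '{"sx":[0, 0], "sy":[0.002, 0], "sz":[0, 0], "turn":[0, 0], "aperture":[0, 0]}' | python3 nudge.py; echo '{"sx":[0, 0, 0, 0, 0, 0, 0], "sy":[-0.02, -0.06, -0.08, -0.08, -0.02, -0.02, 0], "sz":[0, 0, 0, 0, -0.04, -0.06, 0], "turn":[0, 0, 0, 0, 0, 0, 0], "aperture":[0, 0, 0, 0, 0, 0, 0]}' | python3 nudge.py
python3 - <<'E'
from h import *
import cv2
a=cam("scene")["image"][170:340,170:320]; b=cam("top")["image"][75:270,190:470]
o=np.hstack([cv2.resize(a,(353,400),interpolation=2),cv2.resize(b,(444,309),interpolation=2) if 0 else cv2.copyMakeBorder(cv2.resize(b,(444,309),interpolation=2),0,91,0,0,0)]);cv2.imwrite("pics/s8.png",o)
E
```

```text
clock: 16.65
position: [0.6073, -0.1743, 0.0204]
ee_rot: [-2.22, -2.219, 0.005]
force: [-8.6, -1.1, 7.3]
width: 0.004
gripper_force: 4.6
clock: 17.35
position: [0.4703, -0.1745, 0.0736]
ee_rot: [2.218, 2.218, 0.003]
force: [0.3, -0.6, -0.5]
width: 0.005
gripper_force: 0.0
```

View pics/s8.png

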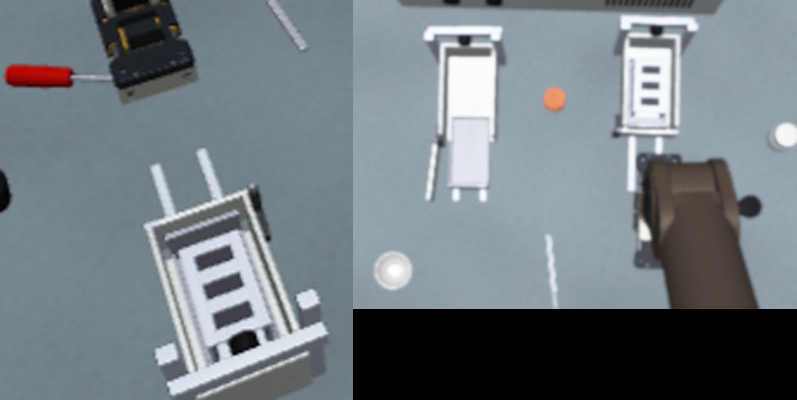

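The gate is shut across the mouth, the tray is home and the magazine is upright. The empty tray, its gate and the bystanders are where they were, so I'll hand in.

```bash
python3 -c "
from cell import arm, vision, job
print(job.sign_off())"
```

```text
the job is handed in; nothing more can be done
None
```

The job is handed in: the loaded tray is pushed home against its stop with the magazine upright in it, its gate is shut behind it, and the final pictures show nothing else moved (robot clock about 17 s).

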